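# Open the bench centrifuge with its two release keys

## Task

The bench centrifuge is latched shut. With the two fingertips, press both blue release keys down at the same time and keep both held down until the lid has finished rising by itself, then let go of the keys and move clear. Do not press the red stop button between the keys, do not touch the lid, and leave the bottle, tube rack and dishes where they stand.

Things in the scene. Friction and masses are not known exactly. Their poses are not given: they have to be found in the camera images.
- centrifuge: Cream bench centrifuge, fixed, 265 mm deep (x), 220 mm wide (y). Origin on the bench under the middle of the key pair; x points from the keys to the lid and hinge, y from the right key to the left key, z up. Its control ledge (x -35 to 35 mm) tops out 100 mm above the bench. Two steel hooks (x 50 to 67 mm, y +88 and -88 mm, top 124 mm up) hold the lid; they draw 8 mm towards -x with the keys.
- key_left_top (a point): Centre of the top of the left blue release key (at y = +36 mm on the centrifuge). The key is 26 mm (x) by 28 mm (y); its top stands 16 mm proud of the ledge, 116 mm above the bench, and goes straight down. The gap between the two keys is 44 mm, centre to centre 72 mm. Moves with the key.
- key_right_top (a point): Centre of the top of the right blue release key (at y = -36 mm on the centrifuge), the same as the left.
- key_left (a joint): How far the left key is pressed, m: 0 up, 0.008 fully down. Sprung: about 1.2 N starts it, 4 N holds it fully down; it comes up by itself when let go. Its hook frees the lid beyond 0.004.
- key_right (a joint): The same for the right key. The lid is freed only while both keys are down together.
- lid (a joint): Lid angle, rad: 0 shut and latched, 0.85 fully open. Sprung and damped: once both hooks are clear it rises by itself, taking 2 to 4 s, and stays open.
- lid_front (a point): Middle of the front edge of the lid's upper face, 142 mm from the hinge line, which lies at x = 218 mm on the centrifuge. Dark lid, 206 mm wide, 9 mm thick; shut, its top is 122 mm above the bench, its front edge at x = 76 mm, with two small tabs to x = 63 mm.
- stop_button (a joint): Travel of the red stop button, m: 0 up, 0.004 fully down. Must not be pressed.
- stop_top (a point): Centre of the top of the red stop button midway between the keys: 18 mm diameter, 6 mm proud of the ledge, so 10 mm below the tops of the unpressed keys.
- bottle: White reagent bottle with a blue cap, 48 mm diameter, 105 mm tall, loose; origin at the centre of its underside. Leave alone.
- tube_rack: Orange tube rack with eight small tubes, 60 x 100 mm, 54 mm tall, loose; origin at the centre of its underside. Leave alone.
- dishes: Stack of three round pale culture dishes, 80 mm diameter, 43.5 mm tall, loose; origin at the centre of its underside. Leave alone.

How it is judged:
By the outcome, as a careful person would: the job done as asked, in the order asked, and still so for the second after the job is handed in, with the robot touching nothing.
It also fails if it takes over 35 s, if anything falls off the work surface, if the arm or the gripper's body presses on something with over 40 N, if the wrist force passes 120 N, or if a joint passes its speed limit or range.

## Robot

A 7-joint arm with a two-finger parallel gripper is mounted at the origin on the work surface. World frame = base frame: x ahead of the robot, y to its left, z up, the work surface at z = 0. Lengths are in m, angles in degrees, forces in N, time in s.
With the tool pointing down it reaches from about 0.35 to 0.9 m from the base axis. Payload 19.9 kg.
Tool frame: the origin (TCP) lies at the very end of the fingers, on their centre line; the grasp point (between the pads) lies 19 mm behind it; z points along the fingers, y is the line along which they close (so a half turn about z gives the same grasp; the last joint's range is limited). The gripper opens to 85 mm and grips with 20 to 120 N. Pads are 22 mm wide; open, the fingers measure 114 mm over their backs; the gripper's body (76 mm by 85 mm) begins 54 mm behind the grasp point. The pads swing forward as they close: fully open they stand 13 mm farther back than shut.
Start: joints at [-71.648, 23.915, -0.59, 92.452, 0.269, 63.638, -3.037], TCP at [0.221, 0.585, 0.231] pointing down, gripper open.
Joint ranges: [-161.28, 161.28], [-22.2, 115.67], [-73.04, 71.86], [3.21, 147.25], [-68.34, 248.33], [10.77, 114.83], [-161.83, 161.83]. Speed limits (degrees/s): [108.29, 108.29, 136.94, 136.94, 172.46, 172.46, 172.46].

## Interface

Orientations are given as a 3x3 rotation matrix whose columns are the frame's x, y, z axes.
In Python, from plant import observe, capture, camera_model, hand_in gives the robot as it stands.
- The arm moves only by the tool step_arm, never from a script. Its argument "plan" is a list of rows, each a list of 5 numbers: the closure in counts, from 0 (fully open) to 255 (shut), then the shift along the tool's x, y, z in m, then the turn about the tool's z in degrees. In form: [[claw, x, y, z, roll], ...]. A call has 1 to 5 rows; each row is the pose to reach, as a shift and turn from the pose commanded when the call began, along the tool's axes at that moment; what a row does not reach only later rows make up. A row lasts 1/12 s, in which the tool goes at most 41.7 mm and 7.16 degrees, less where a joint would pass 70% of its speed; a pose out of reach is approached as far as the arm can. A call with a gripper value outside its range is refused whole. The fingers move at their own pace and stop on an object; "squeeze" is the grip in N (left out, the last holds). Time passes only in rows, so rows that repeat a pose let the fingers close. It gives the time, the measured TCP pose, the force, the opening and the grip force at its end, in the units of the state.
- observe(): the state, without advancing time (a new reading comes with each control period).
- capture(name): name is "scene" or "top" or "wrist"; returns (picture, depth): 480x640x3 uint8, red, green, blue; 480x640 float32, m along the optical axis (not along the pixel's ray), 0 where there is no reading.
- camera_model(name): a dict with "camera_matrix" (3x3 intrinsics, pixels), "world_from_camera" (4x4, takes a point from camera to world coordinates); the wrist camera has in their place "mount" (4x4, takes a point from camera to tool coordinates, whose origin is the TCP and whose axes are the flange's). Camera axes: x right, y down, z forward; pixel columns grow to the right and rows downward; lengths in m; the calibration is good to about 2 mm. The wrist camera is an equidistant fisheye: a pixel r from the principal point sees the ray r / f radians off the axis. A picture is of the moment at which its call begins: read the wrist's pose just before it. camera_model takes no time and is no camera call.
- hand_in(): hands the job in; it is judged then, once.
The state is a dict: "time": time; "qpos": joint angles; "qvel": joint speeds; "tau": joint torques, N m; "ee_pos": TCP position; "eef_rot": TCP orientation; "force": force on the tool from outside, world axes, zero at the start; "ft_torque": the same for the moment, N m; "grip_width": finger opening in m; "finger_force": force on a finger pad.
Only numpy, scipy, OpenCV 4.12 (cv2) and the standard library are available. Lean on these libraries where they do the work, as an engineer would, in place of code of your own. Each camera call takes 0.05 s, during which the arm holds its last target. There are 200 camera calls.

## Working session

There is one attempt and no reset: what is moved stays moved. The work goes in short steps, Python scripts to look and compute and a tool call to move; the robot and the scene stay as the last step left them, time stands still between calls to the robot, and variables do not carry over. Pictures are saved under pics/ and viewed, at most 10 in all, crops included, and the job is handed in when it is done.

Besides the shell and the picture viewer there is one more tool, called after "Request:" as name(argument=value, ...), one argument or row to a line, values as JSON. step_arm: Moves the arm, as the interface text tells. Its arguments: {"type":"object","properties":{"plan":{"type":"array"},"squeeze":{"type":"number"}},"required":["plan"]}

```bash
mkdir -p pics; ls
python3 - <<'E'
from plant import *
import cv2,numpy as np
s=observe();print(s['time'],s['ee_pos'],s['eef_rot'],s['grip_width'],s['force'])
ims=[]
for n in("scene","top"):
    p,d=capture(n);np.savez(f'{n}.npz',p=p,d=d)
    m=camera_model(n);print(n,np.round(m['camera_matrix'],1).tolist(),np.round(m['world_from_camera'],3).tolist())
    cv2.imwrite(f'pics/{n}.png',p[:,:,::-1])
E
```

```text
pics
0.0 [0.22110169 0.58421254 0.23063119] [[-9.35270426e-01  3.53933753e-01 -3.58253547e-04]
 [ 3.53933921e-01  9.35269634e-01 -1.22114367e-03]
 [-9.71402961e-05 -1.26889764e-03 -9.99999190e-01]] 0.08516843011720603 [ 0.00182854 -0.13687501  0.23766548]
scene [[548.0, 0.0, 318.6], [0.0, 548.0, 247.2], [0.0, 0.0, 1.0]] [[0.624, 0.664, -0.412, 1.005], [0.781, -0.536, 0.32, -0.245], [-0.009, -0.521, -0.854, 0.948], [0.0, 0.0, 0.0, 1.0]]
top [[441.2, 0.0, 320.9], [0.0, 441.2, 232.5], [0.0, 0.0, 1.0]] [[-0.03, -0.998, 0.061, 0.54], [-1.0, 0.03, -0.01, 0.056], [0.008, -0.062, -0.998, 0.888], [0.0, 0.0, 0.0, 1.0]]
```

View pics/top.png

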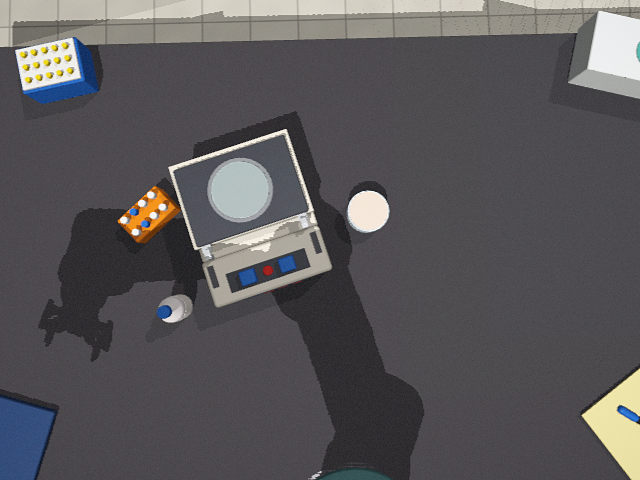

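View pics/scene.png

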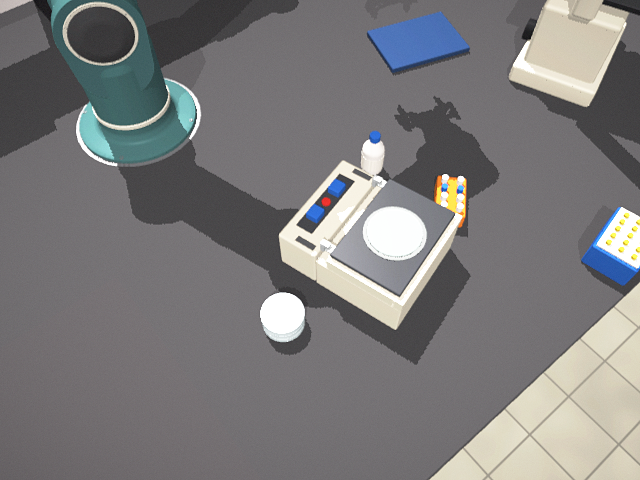

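The top view shows the keys at about (247,277) and (287,264), with the red button at (268,271). The scene view shows the keys at (337,187) and (315,213), with the lid shut. I'll locate them by colour.

```bash
cat > h.py <<'E'
import numpy as np,cv2
from plant import *
def ray(n,uv,z):
    m=camera_model(n);K=m['camera_matrix'];T=np.array(m['world_from_camera'])
    d=T[:3,:3]@np.linalg.solve(np.array(K),[*uv,1]);o=T[:3,3]
    return o+d*(z-o[2])/d[2]
def blobs(p,roi,col):
    h=cv2.cvtColor(p,cv2.COLOR_RGB2HSV)
    m=cv2.inRange(h,(100,120,60),(125,255,255)) if col=='b' else cv2.inRange(h,(0,150,90),(6,255,255))|cv2.inRange(h,(174,150,90),(180,255,255))
    k=np.zeros_like(m);x0,x1,y0,y1=roi;k[y0:y1,x0:x1]=255
    n,l,s,c=cv2.connectedComponentsWithStats(m&k)
    return [(c[i],s[i,4]) for i in range(1,n) if s[i,4]>15]
E
python3 - <<'E'
from h import *
s=observe();R=np.array(s['eef_rot'])
for n,roi in(("top",(225,310,245,295)),("scene",(295,352,170,230))):
    f=np.load(n+'.npz');p,d=f['p'],f['d']
    for col,z in(('b',.114),('r',.105)):
        for c,a in blobs(p,roi,col):
            w=ray(n,c,z);print(n,col,c.round(1),a,w.round(4),'depth',d[int(c[1]),int(c[0])])
m=camera_model('wrist');print(np.round(m['mount'],3).tolist())
E
```

```text
top b [286.7 263.6] 247 [0.5353 0.1099 0.114 ] depth 0.0
top b [247.7 276.6] 255 [0.5148 0.1783 0.114 ] depth 0.76677877
top r [267.5 270.1] 79 [0.5249 0.1446 0.105 ] depth 0.7782209
scene b [336.5 187.8] 230 [0.5204 0.1764 0.114 ] depth 1.0422592
scene b [315.1 213.1] 243 [0.5409 0.1081 0.114 ] depth 1.0130402
scene r [325.7 201.5] 67 [0.5275 0.1443 0.105 ] depth 1.0400492
[[-0.0, -0.945, -0.326, 0.085], [1.0, -0.0, -0.0, 0.0], [0.0, -0.326, 0.945, -0.142], [0.0, 0.0, 0.0, 1.0]]
```

Request:
step_arm(
  plan=[
    [80, -0.029, -0.02, 0, 0],
    [80, -0.058, -0.04, 0, 0],
    [80, -0.088, -0.06, 0, 0],
    [80, -0.117, -0.08, 0, 0],
    [80, -0.147, -0.101, 0, 0],
  ],
  squeeze=20,
)

```text
time: 0.52
ee_pos: [0.3234, 0.4365, 0.231]
eef_rot: [[-0.935, 0.354, -0.0], [0.354, 0.935, -0.0], [0.0, -0.0, -1.0]]
force: [0.6, 0.6, 0.0]
grip_width: 0.0586
finger_force: 0.0
```

Request:
step_arm(
  plan=[
    [80, -0.029, -0.02, 0, 0],
    [80, -0.058, -0.04, 0, 0],
    [80, -0.088, -0.06, 0, 0],
    [80, -0.117, -0.08, 0, 0],
    [80, -0.147, -0.101, 0, 0],
  ],
)

```text
time: 0.93
ee_pos: [0.4252, 0.29, 0.2312]
eef_rot: [[-0.935, 0.354, -0.0], [0.354, 0.935, -0.0], [0.0, -0.0, -1.0]]
force: [0.4, 1.4, 0.4]
grip_width: 0.0586
finger_force: 0.0
```

Request:
step_arm(
  plan=[
    [80, -0.029, -0.02, 0, 0],
    [80, -0.058, -0.04, 0, 0],
    [80, -0.088, -0.06, 0, 0],
    [80, -0.117, -0.08, 0, 0],
    [80, -0.147, -0.101, 0, 0],
  ],
)

```text
time: 1.35
ee_pos: [0.5269, 0.1436, 0.2312]
eef_rot: [[-0.935, 0.354, -0.0], [0.354, 0.935, -0.0], [0.0, -0.0, -1.0]]
force: [0.6, 0.5, -0.4]
grip_width: 0.0586
finger_force: 0.0
```

Request:
step_arm(
  plan=[
    [80, 0, 0, 0, -7],
    [80, 0, 0, 0, -14],
    [80, 0, 0, 0, -21],
    [80, 0, 0, 0, -28],
    [80, 0, 0, 0, -35],
  ],
)

```text
time: 1.77
ee_pos: [0.5263, 0.1449, 0.231]
eef_rot: [[-0.968, -0.252, -0.001], [-0.252, 0.968, -0.0], [0.001, -0.0, -1.0]]
force: [1.3, 0.0, 0.1]
grip_width: 0.0585
finger_force: 0.0
```

Request:
step_arm(
  plan=[
    [80, 0, 0, 0, -2.4],
    [80, 0, 0, 0, -2.4],
    [80, 0, 0, 0, -2.4],
  ],
)

```text
time: 2.02
ee_pos: [0.5263, 0.1449, 0.2311]
eef_rot: [[-0.959, -0.285, -0.0], [-0.285, 0.959, -0.0], [0.0, -0.0, -1.0]]
force: [0.6, -0.4, -0.7]
grip_width: 0.0581
finger_force: 0.0
```

Request:
step_arm(
  plan=[
    [80, 0, 0, 0.03, 0],
    [80, 0, 0, 0.06, 0],
    [80, 0, 0, 0.085, 0],
    [80, 0, 0, 0.085, 0],
  ],
)

```text
time: 2.35
ee_pos: [0.5241, 0.1444, 0.1421]
eef_rot: [[-0.958, -0.285, -0.006], [-0.285, 0.959, -0.002], [0.007, -0.001, -1.0]]
force: [-0.7, 0.6, -1.3]
grip_width: 0.0587
finger_force: 0.0
```

Run:
```python
from h import *
s=observe();print(s['ee_pos'],s['force'])
p,d=capture('wrist');np.savez('w.npz',p=p,d=d)
q,_=capture('scene')
a=cv2.resize(q[140:260,250:410],(640,480),interpolation=cv2.INTER_CUBIC)
cv2.imwrite('pics/w1.png',p[:,:,::-1]);cv2.imwrite('pics/s1.png',a[:,:,::-1])
```

```text
[0.52405704 0.14436835 0.14209369] [-0.70737584  0.64757115 -1.2504256 ]
```

View pics/w1.png

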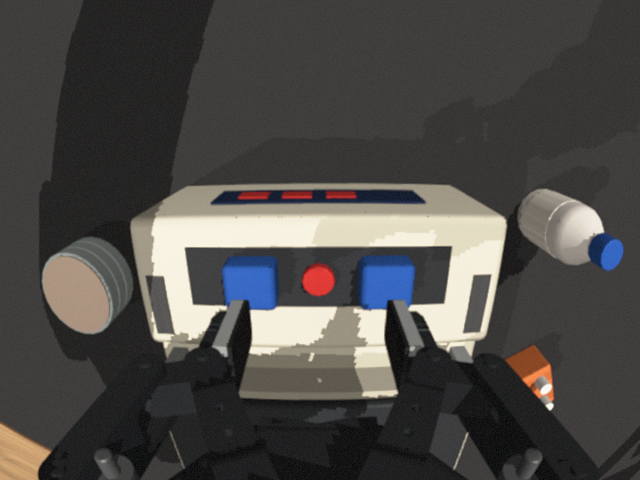

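View pics/s1.png

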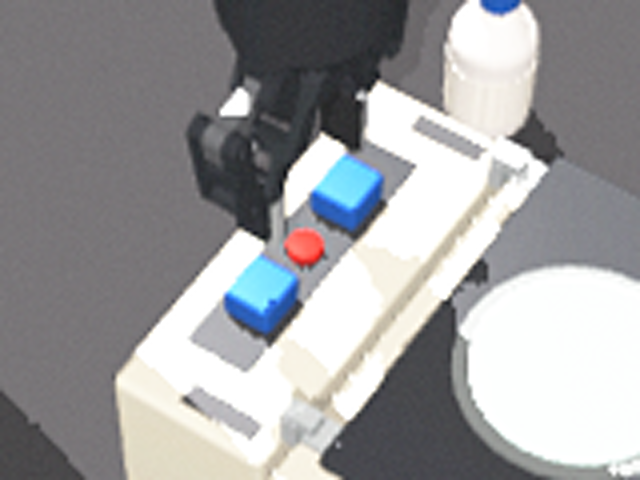

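The wrist view shows the keys at about (250,283) and (387,283), the stop at (318,280), and the fingertips at (237,303) and (399,303), so they are laterally centred. The scene crop shows nothing touching. I'll refine the key positions from the wrist image.

Run:
```python
from h import *
s=observe();R=np.array(s['eef_rot']);t=np.array(s['ee_pos'])
m=camera_model('wrist');print({k:v for k,v in m.items() if k!='mount'});K=np.array(m['camera_matrix']);M=np.array(m['mount'])
p=np.load('w.npz')['p']
def wr(u,v,z):
    x=(u-K[0,2])/K[0,0];y=(v-K[1,2])/K[1,1];r=np.hypot(x,y)
    d=np.array([x/r*np.sin(r),y/r*np.sin(r),np.cos(r)])
    o=R@M[:3,3]+t;d=R@M[:3,:3]@d
    w=o+d*(z-o[2])/d[2];return w,R.T@(w-t)
for col,z in(('b',.116),('r',.106)):
    for c,a in blobs(p,(200,440,230,320),col): print(col,c.round(1),a,*[x.round(4) for x in wr(*c,z)])
for u in((224,258),(276,258),(278,307),(361,257),(412,257),(318,280)):print(u,*[x.round(4) for x in wr(*u,.116)])
for u in((237,303),(399,303)):print('tip',u,*[x.round(4) for x in wr(*u,t[2])])
```

```text
{'camera_matrix': array([[371.64829954,   0.        , 317.76566995],
       [  0.        , 371.64829954, 238.0518151 ],
       [  0.        ,   0.        ,   1.        ]])}
b [384.9 280.3] 2689 [0.5144 0.1787 0.116 ] [0.0018 0.0357 0.0305]
b [251.2 280.6] 2666 [0.5344 0.1122 0.116 ] [ 0.0016 -0.0337  0.0305]
r [318.  279.4] 853 [0.5281 0.1465 0.106 ] [-0.0022  0.0009  0.0405]
(224, 258) [0.5262 0.0957 0.116 ] [ 0.0142 -0.0472  0.0306]
(276, 258) [0.5183 0.1215 0.116 ] [ 0.0144 -0.0202  0.0306]
(278, 307) [0.5454 0.1294 0.116 ] [-0.0139 -0.0204  0.0305]
(361, 257) [0.5056 0.1623 0.116 ] [0.0149 0.0226 0.0305]
(412, 257) [0.4982 0.1878 0.116 ] [0.0147 0.049  0.0305]
(318, 280) [0.5239 0.1453 0.116 ] [0.0022 0.0009 0.0305]
tip (237, 303) [0.5314 0.1101 0.1465] [ 0.0051 -0.0349  0.    ]
tip (399, 303) [0.5109 0.1787 0.1465] [ 0.0051  0.0367 -0.    ]
```

Request:
step_arm(
  plan=[
    [80, -0.001, 0, 0.01, 0],
    [80, -0.001, 0, 0.02, 0],
    [80, -0.001, 0, 0.028, 0],
    [80, -0.001, 0, 0.028, 0],
  ],
)

```text
time: 2.78
ee_pos: [0.5267, 0.1452, 0.117]
eef_rot: [[-0.958, -0.287, -0.002], [-0.287, 0.958, -0.001], [0.002, -0.0, -1.0]]
force: [-0.2, 0.4, -0.5]
grip_width: 0.0586
finger_force: 0.0
```

Request:
step_arm(
  plan=[
    [80, 0, 0, 0.003, 0],
    [80, 0, 0, 0.005, 0],
    [80, 0, 0, 0.005, 0],
    [80, 0, 0, 0.005, 0],
  ],
)

```text
time: 3.12
ee_pos: [0.5275, 0.1453, 0.1135]
eef_rot: [[-0.958, -0.287, 0.0], [-0.287, 0.958, -0.0], [-0.0, -0.0, -1.0]]
force: [-0.7, 0.4, 0.2]
grip_width: 0.0588
finger_force: 0.0
```

Request:
step_arm(
  plan=[
    [80, 0.001, 0, 0.003, 0],
    [80, 0.001, 0, 0.004, 0],
    [80, 0.001, 0, 0.004, 0],
    [80, 0.001, 0, 0.004, 0],
  ],
)

```text
time: 3.45
ee_pos: [0.5267, 0.1452, 0.1095]
eef_rot: [[-0.958, -0.287, 0.001], [-0.287, 0.958, 0.0], [-0.001, -0.0, -1.0]]
force: [2.4, -0.2, 2.7]
grip_width: 0.0585
finger_force: 1.3
```

Request:
step_arm(
  plan=[
    [80, 0, 0, 0.003, 0],
    [80, 0, 0, 0.004, 0],
    [80, 0, 0, 0.004, 0],
    [80, 0, 0, 0.004, 0],
  ],
)

```text
time: 3.78
ee_pos: [0.5267, 0.1451, 0.1055]
eef_rot: [[-0.958, -0.287, 0.001], [-0.287, 0.958, 0.0], [-0.001, -0.0, -1.0]]
force: [1.5, -0.2, 5.8]
grip_width: 0.0587
finger_force: 3.0
```

Run:
```python
from h import *
s=observe();print(s['ee_pos'],s['force'])
q,_=capture('scene');p,_=capture('wrist')
a=cv2.resize(q[140:260,250:410],(640,480),interpolation=cv2.INTER_CUBIC)
b=cv2.resize(p[200:400,150:500],(700,400))
cv2.imwrite('pics/s2.png',a[:,:,::-1]);cv2.imwrite('pics/w2.png',b[:,:,::-1])
```

```text
[0.5267498  0.14511613 0.10550392] [ 1.45608611 -0.23026407  5.75924194]
```

View pics/w2.png

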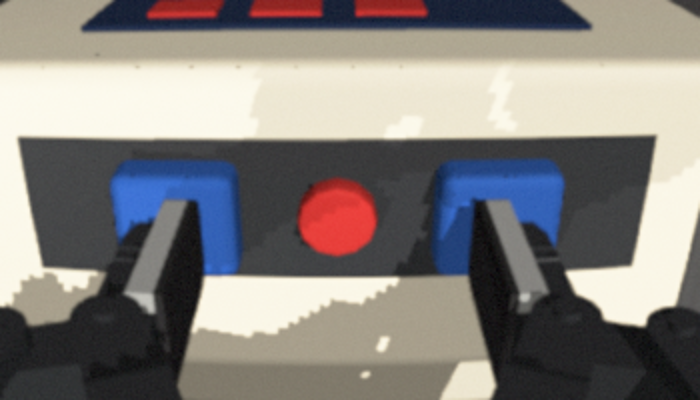

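The wrist crop shows both fingertips centred on the blue keys, with the red button untouched between them. The force is 5.8 N, so the keys are partly down. I'll press further.

Request:
step_arm(
  plan=[
    [80, 0, 0, 0.002, 0],
    [80, 0, 0, 0.004, 0],
    [80, 0, 0, 0.004, 0],
    [80, 0, 0, 0.004, 0],
  ],
)

```text
time: 4.22
ee_pos: [0.5269, 0.1452, 0.103]
eef_rot: [[-0.958, -0.287, 0.001], [-0.287, 0.958, 0.001], [-0.001, 0.0, -1.0]]
force: [-9.4, -3.0, 36.4]
grip_width: 0.0584
finger_force: 18.0
```

Request:
step_arm(
  plan=[
    [80, 0, 0, 0.0005, 0],
    [80, 0, 0, 0.0005, 0],
    [80, 0, 0, 0.0005, 0],
  ],
)

```text
time: 4.47
ee_pos: [0.5269, 0.1452, 0.1029]
eef_rot: [[-0.958, -0.287, 0.001], [-0.287, 0.958, 0.001], [-0.001, 0.0, -1.0]]
force: [-12.9, -2.9, 43.9]
grip_width: 0.0585
finger_force: 22.1
```

Request:
step_arm(
  plan=[
    [80, 0, 0, -0.001, 0],
    [80, 0, 0, -0.001, 0],
    [80, 0, 0, -0.001, 0],
    [80, 0, 0, -0.001, 0],
    [80, 0, 0, -0.001, 0],
  ],
)

```text
time: 4.88
ee_pos: [0.5268, 0.1452, 0.1031]
eef_rot: [[-0.958, -0.287, 0.001], [-0.287, 0.958, 0.0], [-0.001, 0.0, -1.0]]
force: [-6.4, -2.6, 27.4]
grip_width: 0.0585
finger_force: 13.7
```

Request:
step_arm(
  plan=[
    [80, 0, 0, 0, 0],
    [80, 0, 0, 0, 0],
    [80, 0, 0, 0, 0],
    [80, 0, 0, 0, 0],
    [80, 0, 0, 0, 0],
  ],
)

```text
time: 5.3
ee_pos: [0.5268, 0.1452, 0.1031]
eef_rot: [[-0.958, -0.287, 0.001], [-0.287, 0.958, 0.001], [-0.001, 0.0, -1.0]]
force: [-7.2, -2.3, 27.2]
grip_width: 0.0586
finger_force: 13.7
```

Request:
step_arm(
  plan=[
    [80, 0, 0, 0, 0],
    [80, 0, 0, 0, 0],
    [80, 0, 0, 0, 0],
    [80, 0, 0, 0, 0],
    [80, 0, 0, 0, 0],
  ],
)

```text
time: 5.72
ee_pos: [0.5268, 0.1451, 0.1031]
eef_rot: [[-0.958, -0.287, 0.001], [-0.287, 0.958, 0.0], [-0.001, 0.0, -1.0]]
force: [-6.9, -2.2, 27.8]
grip_width: 0.0586
finger_force: 13.7
```

Request:
step_arm(
  plan=[
    [80, 0, 0, 0, 0],
    [80, 0, 0, 0, 0],
    [80, 0, 0, 0, 0],
    [80, 0, 0, 0, 0],
    [80, 0, 0, 0, 0],
  ],
)

```text
time: 6.13
ee_pos: [0.5268, 0.1452, 0.1031]
eef_rot: [[-0.958, -0.287, 0.001], [-0.287, 0.958, 0.0], [-0.001, 0.0, -1.0]]
force: [-7.1, -2.3, 27.3]
grip_width: 0.0586
finger_force: 13.7
```

Request:
step_arm(
  plan=[
    [80, 0, 0, 0, 0],
    [80, 0, 0, 0, 0],
    [80, 0, 0, 0, 0],
    [80, 0, 0, 0, 0],
    [80, 0, 0, 0, 0],
  ],
)

```text
time: 6.55
ee_pos: [0.5268, 0.1452, 0.1031]
eef_rot: [[-0.958, -0.287, 0.001], [-0.287, 0.958, 0.0], [-0.001, 0.0, -1.0]]
force: [-7.2, -1.8, 28.2]
grip_width: 0.0586
finger_force: 13.7
```

Request:
step_arm(
  plan=[
    [80, 0, 0, 0, 0],
    [80, 0, 0, 0, 0],
    [80, 0, 0, 0, 0],
    [80, 0, 0, 0, 0],
    [80, 0, 0, 0, 0],
  ],
)

```text
time: 6.97
ee_pos: [0.5268, 0.1452, 0.1031]
eef_rot: [[-0.958, -0.287, 0.001], [-0.287, 0.958, 0.0], [-0.001, 0.0, -1.0]]
force: [-6.9, -2.1, 27.2]
grip_width: 0.0585
finger_force: 13.7
```

Request:
step_arm(
  plan=[
    [80, 0, 0, 0, 0],
    [80, 0, 0, 0, 0],
    [80, 0, 0, 0, 0],
    [80, 0, 0, 0, 0],
    [80, 0, 0, 0, 0],
  ],
)

```text
time: 7.38
ee_pos: [0.5268, 0.1452, 0.1031]
eef_rot: [[-0.958, -0.287, 0.001], [-0.287, 0.958, 0.001], [-0.001, 0.0, -1.0]]
force: [-7.2, -2.1, 26.8]
grip_width: 0.0582
finger_force: 13.7
```

Request:
step_arm(
  plan=[
    [80, 0, 0, 0, 0],
    [80, 0, 0, 0, 0],
    [80, 0, 0, 0, 0],
    [80, 0, 0, 0, 0],
    [80, 0, 0, 0, 0],
  ],
)

```text
time: 7.8
ee_pos: [0.5268, 0.1452, 0.1031]
eef_rot: [[-0.958, -0.287, 0.001], [-0.287, 0.958, 0.001], [-0.001, 0.0, -1.0]]
force: [-6.1, -1.6, 27.2]
grip_width: 0.0586
finger_force: 13.7
```

Run:
```python
from h import *
q,_=capture('scene');np.save('q1.npy',q);cv2.imwrite('pics/s3.png',q[90:350,200:520,::-1])
```

```text
(no output)
```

View pics/s3.png

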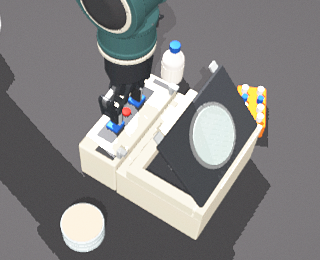

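The scene crop shows the lid raised, with its far edge near (213,68) in the crop. The fingers are still on the keys near (130,110). I'll hold longer and check that the lid has stopped.

Request:
step_arm(
  plan=[
    [80, 0, 0, 0, 0],
    [80, 0, 0, 0, 0],
    [80, 0, 0, 0, 0],
    [80, 0, 0, 0, 0],
    [80, 0, 0, 0, 0],
  ],
)

```text
time: 8.27
ee_pos: [0.5268, 0.1451, 0.1031]
eef_rot: [[-0.958, -0.287, 0.001], [-0.287, 0.958, 0.0], [-0.001, 0.0, -1.0]]
force: [-6.8, -2.1, 27.6]
grip_width: 0.0585
finger_force: 13.7
```

Request:
step_arm(
  plan=[
    [80, 0, 0, 0, 0],
    [80, 0, 0, 0, 0],
    [80, 0, 0, 0, 0],
    [80, 0, 0, 0, 0],
    [80, 0, 0, 0, 0],
  ],
)

```text
time: 8.68
ee_pos: [0.5269, 0.1452, 0.1031]
eef_rot: [[-0.958, -0.287, 0.001], [-0.287, 0.958, 0.0], [-0.001, 0.0, -1.0]]
force: [-7.1, -1.6, 27.4]
grip_width: 0.0587
finger_force: 13.7
```

Request:
step_arm(
  plan=[
    [80, 0, 0, 0, 0],
    [80, 0, 0, 0, 0],
    [80, 0, 0, 0, 0],
    [80, 0, 0, 0, 0],
    [80, 0, 0, 0, 0],
  ],
)

```text
time: 9.1
ee_pos: [0.5268, 0.1452, 0.1031]
eef_rot: [[-0.958, -0.287, 0.001], [-0.287, 0.958, 0.001], [-0.001, 0.0, -1.0]]
force: [-7.1, -1.4, 27.6]
grip_width: 0.0583
finger_force: 13.7
```

Run:
```python
from h import *
def lit(a,b): return int((np.abs(a.astype(int)-b).max(2)>40).sum())
q0=np.load('q1.npy');q,d=capture('scene');print('vs t=7.8',lit(q,q0))
import time
r,_=capture('scene');print('noise',lit(q,r));np.save('q2.npy',r)
# lid plane angle from depth
m=camera_model('scene');K=m['camera_matrix'];T=np.array(m['world_from_camera'])
g=cv2.cvtColor(q,cv2.COLOR_RGB2GRAY)
P=[]
for v in range(150,300):
  for u in range(340,460):
    z=d[v,u]
    if z>0 and g[v,u]<75:
      w=T[:3,:3]@(np.linalg.solve(K,[u,v,1])*z)+T[:3,3]
      if w[2]>.13:P.append(w)
P=np.array(P);c=np.median(P,0);
for _ in range(5):
  n=np.linalg.svd(P-P.mean(0),full_matrices=False)[2][2];e=abs((P-P.mean(0))@n);P=P[e<max(2*np.median(e),.003)]
print(len(P),'tilt rad',np.arccos(abs(n[2])),P[:,2].max())
```

```text
vs t=7.8 0
noise 0
456 tilt rad 0.7748489626848396 0.2771844155800901
```

The lid has been still since 7.8 s and is fully open. I'll let go straight up, then back away from the lid.

Request:
step_arm(
  plan=[
    [80, 0, 0, -0.01, 0],
    [80, 0, 0, -0.025, 0],
    [80, 0.01, 0, -0.05, 0],
    [80, 0.03, 0, -0.075, 0],
    [80, 0.05, 0, -0.1, 0],
  ],
)

```text
time: 9.62
ee_pos: [0.4775, 0.1303, 0.2021]
eef_rot: [[-0.958, -0.287, -0.001], [-0.287, 0.958, -0.001], [0.002, -0.0, -1.0]]
force: [0.4, 1.1, 0.1]
grip_width: 0.0586
finger_force: 0.0
```

Request:
step_arm(
  plan=[
    [80, 0.02, 0, -0.02, 0],
    [80, 0.04, 0, -0.04, 0],
    [80, 0.06, 0, -0.05, 0],
    [80, 0.07, 0, -0.05, 0],
    [80, 0.07, 0, -0.05, 0],
  ],
)

```text
time: 10.03
ee_pos: [0.4101, 0.1102, 0.2519]
eef_rot: [[-0.958, -0.287, 0.0], [-0.287, 0.958, 0.0], [-0.0, 0.0, -1.0]]
force: [0.8, -0.3, -0.4]
grip_width: 0.0585
finger_force: 0.0
```

Request:
step_arm(
  plan=[
    [80, 0, 0, 0, 0],
    [80, 0, 0, 0, 0],
    [80, 0, 0, 0, 0],
    [80, 0, 0, 0, 0],
    [80, 0, 0, 0, 0],
  ],
)

```text
time: 10.45
ee_pos: [0.4117, 0.1106, 0.2513]
eef_rot: [[-0.958, -0.287, -0.001], [-0.287, 0.958, -0.001], [0.001, -0.0, -1.0]]
force: [-0.4, -0.5, 0.7]
grip_width: 0.0584
finger_force: 0.0
```

Run:
```python
from h import *
q,_=capture('scene');cv2.imwrite('pics/s4.png',q[...,::-1]);s=observe();print(s['force'],s['ee_pos'],s['qvel'])
```

```text
[ 0.86718614 -0.25889659 -1.19998199] [0.41161705 0.1106399  0.25141208] [ 0.02499947 -0.25379119 -0.02271099  0.0819874   0.00553038  0.09578237
  0.01062426]
```

View pics/s4.png

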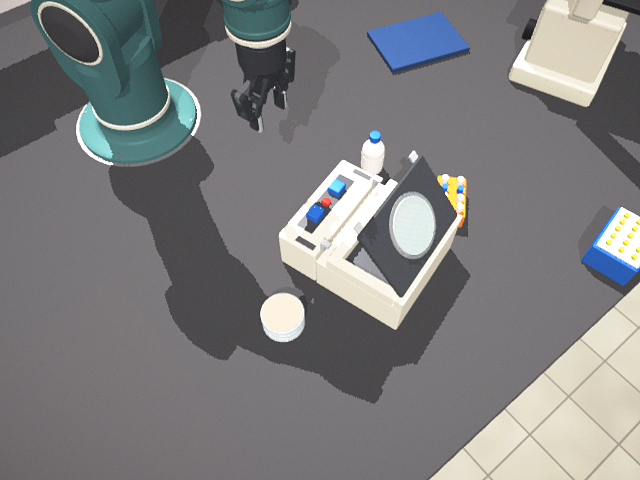

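The picture shows the lid open near (410,225), the keys back up at (337,187) and (315,213), the gripper clear at (260,100), and the bottle, rack and dishes where they were.

```bash
python3 -c "from plant import *;print(hand_in())"
```

```text
the job is handed in; nothing more can be done
None
```

I held both release keys down until the lid had opened fully and stopped, then let them go and backed the arm clear; I touched neither the stop button nor the other items, and the job is handed in.

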